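Find the socket that fits the stage clamp nut and nip it up

TASK

The stage's clamp on the robot's left has worked loose: try sockets from the tray on its hex nut until you have the one that really fits (right down on the collar, not too big either), and with it turn the nut clockwise, seen from above, until it comes up tight. Stand any socket that does not fit back upright in the tray, do not knock over a socket or disturb the ratchet, wafer box and probe positioner, and finish while still gripping the right socket, fully down on the tightened nut.

Things in the scene. Friction and masses are not known exactly. Their poses are not given: they have to be found in the camera images.
- station: Fixed stage: dark T-slot base plate 300 x 280 x 25 mm, origin at the centre of its underside, x away from the robot, y to its left. Round steel chuck on slides, top 122 mm above the bench, its near edge 73 mm beyond the nuts' line. Two strap clamps hold it: studs at x = -75 mm, y = +75 mm (the robot's left: the loose one to tighten) and y = -75 mm.
- nut_1_seat (a point): Centre of the top face of the collar of nut 1, 58 mm above the bench, turning with the nut; z up. Hex flats face along x and every 60 degrees; the hex, its upper rim chamfered, stands 15 mm above this point, the fixed stud's tip 6 mm more. A fitting socket's mouth rests at this height. Hex 17, 22 or 27 mm across flats: not known beforehand, and not the same on both nuts.
- nut_2_seat (a point): Centre of the top face of the collar of nut 2, 58 mm above the bench, turning with the nut; z up. Hex flats face along x and every 60 degrees; the hex, its upper rim chamfered, stands 15 mm above this point, the fixed stud's tip 6 mm more. A fitting socket's mouth rests at this height. Hex 17, 22 or 27 mm across flats: not known beforehand, and not the same on both nuts.
- clamp_1: Fixed strap clamp that carries nut 1; which clamp is on the left changes. Step block, steel strap 108 x 32 mm whose top is 51 mm above the bench, 34 mm washer, stud. Origin: on the stud's axis at the top of the base plate, 25 mm above the bench; x along the strap towards the stage. Within 60 mm of the stud nothing stands higher than its tip.
- clamp_2: Fixed strap clamp that carries nut 2; which clamp is on the left changes. Step block, steel strap 108 x 32 mm whose top is 51 mm above the bench, 34 mm washer, stud. Origin: on the stud's axis at the top of the base plate, 25 mm above the bench; x along the strap towards the stage. Within 60 mm of the stud nothing stands higher than its tip.
- nut_1 (a joint): How far nut 1 has been turned clockwise (seen from above), rad: starts at 0.35 to 0.8, tight at 1.2, where it meets a hard stop. It turns against about 0.2 N m of friction and stays where it is left.
- nut_2 (a joint): The same for nut 2.
- socket_26: Deep chrome-steel socket for 17 mm nuts, plain round outside 26 mm across, 60 mm tall, standing mouth down in the tray, square drive hole on top. Its six-point hex hole is 18.4 mm across flats, 26 mm deep, solid above. Origin: centre of the mouth rim (lower end), z up along the axis; the hole's flats face along its x and every 60 degrees from it.
- socket_32: Deep chrome-steel socket for 22 mm nuts, plain round outside 32 mm across, 60 mm tall, standing mouth down in the tray, square drive hole on top. Its six-point hex hole is 23.4 mm across flats, 26 mm deep, solid above. Origin: centre of the mouth rim (lower end), z up along the axis; the hole's flats face along its x and every 60 degrees from it.
- socket_38: Deep chrome-steel socket for 27 mm nuts, plain round outside 38 mm across, 60 mm tall, standing mouth down in the tray, square drive hole on top. Its six-point hex hole is 28.4 mm across flats, 26 mm deep, solid above. Origin: centre of the mouth rim (lower end), z up along the axis; the hole's flats face along its x and every 60 degrees from it.
- tray: Low steel tray, fixed, 110 (x) x 260 (y) x 14 mm with 3 mm walls and a rubber liner whose top is 5 mm above the bench; origin at the centre of its underside, on the bench. The three sockets stand on the liner in a row along its y, about 80 mm apart, in any order.
- ratchet: Ratchet handle lying on the bench beyond the tray's right end, 235 x 36 x 34 mm, origin under its middle. Leave it alone.
- wafer_box: Round white wafer box, 116 mm across, 15 mm high, on the bench left of the station, origin at the centre of its underside. Leave it alone.
- positioner: Small black magnetic-foot probe positioner, about 55 x 45 x 74 mm, on the bench to the right of the station's far side, origin under its middle. Leave it alone.

How it is judged (in metres and radians):
On the way:
1. the socket that fits is held, fully down on the left-hand nut, before that nut is tight (((y of nut_1_seat in the frame of station above 0 m and horizontal distance between socket_32 and nut_1_seat below 0.003 m and z of socket_32 in the frame of nut_1_seat between -0.003 and 0.003 m and angle between the z axis of socket_32 and the z axis of nut_1_seat, either way round below 0.07 rad and contact force between the fingers and socket_32 above 2 N and value of joint nut_1 below 1.1 rad) or (y of nut_2_seat in the frame of station above 0 m and horizontal distance between socket_26 and nut_2_seat below 0.003 m and z of socket_26 in the frame of nut_2_seat between -0.003 and 0.003 m and angle between the z axis of socket_26 and the z axis of nut_2_seat, either way round below 0.07 rad and contact force between the fingers and socket_26 above 2 N and value of joint nut_2 below 1.1 rad))), for 0.1 s.
At the end, for the whole second after the job is handed in: The left-hand nut is within 0.08 rad of tight (1.2); the socket of its size is on it, mouth within 3 mm of the collar's height, 3 mm of centre, 4 degrees of square, gripped (over 2 N) and still; the two other sockets stand upright in the tray (((y of nut_1_seat in the frame of station above 0 m and horizontal distance between socket_32 and nut_1_seat below 0.003 m and z of socket_32 in the frame of nut_1_seat between -0.003 and 0.003 m and angle between the z axis of socket_32 and the z axis of nut_1_seat, either way round below 0.07 rad and contact force between the fingers and socket_32 above 2 N and value of joint nut_1 above 1.12 rad and linear speed of socket_32 below 0.02 m/s and z of socket_26 in the frame of tray between 0.002 and 0.01 m and angle between each of socket_26, socket_38's own z axis and vertical below 0.12 rad and x of socket_26 in the frame of tray between -0.05 and 0.05 m and y of socket_26 in the frame of tray between -0.125 and 0.125 m and z of socket_38 in the frame of tray between 0.002 and 0.01 m and x of socket_38 in the frame of tray between -0.05 and 0.05 m and y of socket_38 in the frame of tray between -0.125 and 0.125 m) or (y of nut_2_seat in the frame of station above 0 m and horizontal distance between socket_26 and nut_2_seat below 0.003 m and z of socket_26 in the frame of nut_2_seat between -0.003 and 0.003 m and angle between the z axis of socket_26 and the z axis of nut_2_seat, either way round below 0.07 rad and contact force between the fingers and socket_26 above 2 N and value of joint nut_2 above 1.12 rad and linear speed of socket_26 below 0.02 m/s and z of socket_32 in the frame of tray between 0.002 and 0.01 m and angle between each of socket_32, socket_38's own z axis and vertical below 0.12 rad and x of socket_32 in the frame of tray between -0.05 and 0.05 m and y of socket_32 in the frame of tray between -0.125 and 0.125 m and z of socket_38 in the frame of tray between 0.002 and 0.01 m and x of socket_38 in the frame of tray between -0.05 and 0.05 m and y of socket_38 in the frame of tray between -0.125 and 0.125 m))); the arm keeps its last pose, push and grip.
It fails at once if a socket is tipped over (angle between any of socket_26, socket_32, socket_38's own z axis and vertical above 0.6 rad).
It fails at once if the ratchet, the wafer box or the positioner is moved more than 20 mm (distance of any of ratchet, wafer_box, positioner from where it was at the start of the episode above 0.02 m).
It also fails if it takes over 67 s, if anything falls off the work surface, if the arm or the gripper's body presses on something with over 40 N, if the wrist force passes 120 N, or if a joint passes its speed limit or range.

ROBOT

A 6-joint arm with a two-finger parallel gripper is mounted at the origin on the work surface. World frame = base frame: x ahead of the robot, y to its left, z up, the work surface at z = 0. Lengths are in mm, angles in rad, forces in N, time in s.
With the tool pointing down it reaches from about 325 to 925 mm from the base axis. Payload 3.1 kg.
Tool frame: the origin (TCP) lies at the very end of the fingers, on their centre line; the grasp point (between the pads) lies ctrl.grasp_offset behind it (ctrl.grasp_offset is the distance from the TCP to the grasp point, in mm); z points along the fingers, y is the line along which they close (so a half turn about z gives the same grasp; the last joint's range is limited). The gripper opens to 85 mm and grips with 20 to 120 N. Pads are 22 mm wide; open, the fingers measure 114 mm over their backs; the gripper's body (76 mm by 85 mm) begins 54 mm behind the grasp point. The pads swing forward as they close: fully open they stand 13 mm farther back than shut.
Start: joints at [-1.426, 0.217, 1.613, -0, 1.311, -0.112], TCP at [158.763, -604.511, 231.3] pointing down, gripper open.
Joint ranges: [-2.75, 2.75], [-0.78, 2.1], [0.31, 2.55], [-1.13, 4.27], [0.13, 2.63], [-2.58, 2.58]. Speed limits (rad/s): [2.79, 2.79, 3.14, 3.14, 3.14, 3.14].

INTERFACE

Orientations are given as a unit quaternion [w, x, y, z].
In Python, from plant import ctrl, vision gives the robot as it stands (ctrl), with the cameras (vision). Calls block until the motion is done:
- ctrl.reach(position, orientation): joint-space move of the TCP to a pose.
- ctrl.move_l(position, frame=None, v=150, stop_force=None): straight line of the TCP; frame=None keeps the orientation; v is the mean speed in mm/s. With stop_force (N) it stops when the force on the tool has changed by that much, and returns True; else False.
- ctrl.move_joints(angles): joint-space move.
- ctrl.move_gripper(opening, squeeze=None): finger opening in mm; squeeze is the grip in N (None keeps the last); returns when the fingers have stopped.
- ctrl.pause(seconds).
- ctrl.ik(position, orientation): joint angles nearest the present ones, or None.
- vision.capture(name): name is "scene" or "top" or "wrist"; returns the picture (420x560x3 uint8, red, green, blue); there is no depth.
- vision.get_calibration(name): a dict with "fovy" (degrees; the focal length in pixels is half the picture's height over the tangent of half this angle, whatever the lens; pixels are square), "cx", "cy" (the principal point, pixels), "D" ([k1, k2, p1, p2, k3] as OpenCV has them; the pictures are not rectified), "view" (4x4, takes a point from world to camera coordinates); the wrist camera has in their place "hand_eye" (4x4, takes a point from camera to tool coordinates, whose origin is the TCP and whose axes are the flange's). Camera axes: x right, y up, looking along -z (the intrinsics and any distortion apply to the point x, -y, -z); pixel columns grow to the right and rows downward; lengths in mm; the calibration is good to about 2 mm. A picture is of the moment at which its call begins: read the wrist's pose just before it. get_calibration takes no time and is no camera call.
A pose or a line that the arm cannot do raises ctrl.IKError and nothing moves.
- ctrl.close_job(): hands the job in; it is judged then, once.
Readings, each from a call of its own:
- ctrl.current_time_s(): time.
- ctrl.current_q(): joint angles.
- ctrl.current_dq(): joint speeds.
- ctrl.current_joint_torque(): joint torques, N m.
- ctrl.current_position(): TCP position.
- ctrl.current_eef_rot(): TCP orientation.
- ctrl.current_force(): force on the tool from outside, world axes, zero at the start.
- ctrl.current_moment(): the same for the moment, N m.
- ctrl.current_width(): finger opening in mm.
- ctrl.current_gripper_force(): force on a finger pad.
Only numpy, scipy, OpenCV 4.12 (cv2) and the standard library are available. Lean on these libraries where they do the work, as an engineer would, in place of code of your own. Each camera call takes 0.05 s, during which the arm holds its last target. There are 200 camera calls.

## Working session

There is one attempt and no reset: what is moved stays moved. The work goes in short steps, each a Python script; the robot and the scene stay as the last script left them, time stands still between calls to the robot, and variables do not carry over. Pictures are saved under pics/ and viewed, at most 10 in all, crops included, and the job is handed in when it is done.

```bash
mkdir -p pics; ls
python3 - <<'E'
from plant import ctrl, vision
import cv2
for n in("scene","top"):
    cv2.imwrite(f"pics/{n}0.png",vision.capture(n)[:,:,::-1]); print(n,vision.get_calibration(n))
print(vision.get_calibration("wrist"),ctrl.grasp_offset,ctrl.current_eef_rot(),ctrl.current_time_s())
E
```

```text
pics
plant.py
scene {'fovy': 56.84475013706078, 'cx': 277.1560913613866, 'cy': 204.10884699920302, 'D': array([0.00958358, 0.        , 0.        , 0.        , 0.        ]), 'view': array([[ 6.47019782e-01,  7.62420364e-01, -8.97720978e-03,
        -3.91795230e+02],
       [-5.00873549e-01,  4.33879108e-01,  7.48915622e-01,
         2.59013923e+02],
       [ 5.74883544e-01, -4.80066776e-01,  6.62604559e-01,
        -1.57231244e+03],
       [ 0.00000000e+00,  0.00000000e+00,  0.00000000e+00,
         1.00000000e+00]])}
top {'fovy': 55.21263715962293, 'cx': 272.97592283301003, 'cy': 211.05870070730197, 'D': array([-0.00241182,  0.        ,  0.        ,  0.        ,  0.        ]), 'view': array([[ 2.16114769e-02, -9.99764745e-01, -1.84340344e-03,
        -1.37927149e+01],
       [ 9.94730096e-01,  2.13177312e-02,  1.00287537e-01,
        -6.16158450e+02],
       [-1.00224646e-01, -4.00105066e-03,  9.94956789e-01,
        -1.34378524e+03],
       [ 0.00000000e+00,  0.00000000e+00,  0.00000000e+00,
         1.00000000e+00]])}
{'fovy': 66.49096030718277, 'cx': 277.75121003289894, 'cy': 210.65264174627717, 'D': array([0.007724, 0.      , 0.      , 0.      , 0.      ]), 'hand_eye': array([[ 6.33818363e-04,  9.62730689e-01,  2.70461121e-01,
         6.77151735e+01],
       [ 9.99999798e-01, -5.95428069e-04, -2.23992858e-04,
        -1.10488298e+00],
       [-5.46046554e-05,  2.70461208e-01, -9.62730872e-01,
        -1.42633932e+02],
       [ 0.00000000e+00,  0.00000000e+00,  0.00000000e+00,
         1.00000000e+00]])} 18.700000000000003 [-1.11506309e-03  9.91767186e-01  1.28049228e-01 -2.34378682e-05] 0.1
```

View pics/scene0.png

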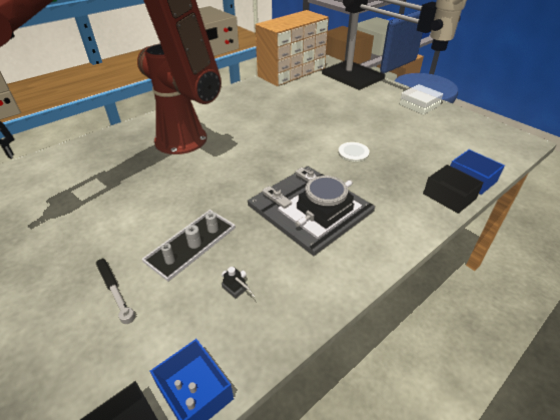

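View pics/top0.png

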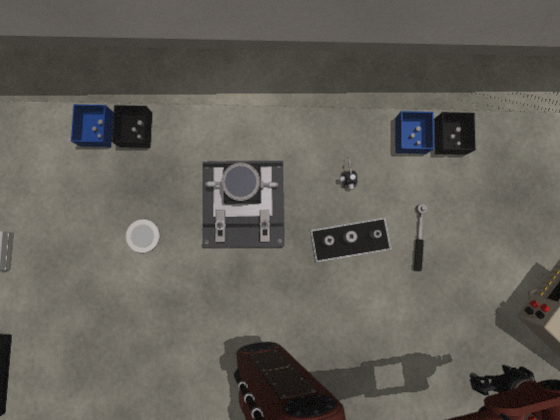

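The top view shows the sockets at about (329,240), (351,236) and (377,234), the left nut at (220,226) and the right nut at (265,226). The tray is yawed a few degrees. Next I'll get rough positions and take close wrist views.

```bash
cat > h.py <<'E'
from plant import ctrl, vision
import numpy as np, cv2
from scipy.spatial.transform import Rotation as R
C=np.diag([1.,-1,-1])          # cv <-> gl camera axes
def K(c): f=210/np.tan(np.radians(c["fovy"]/2)); return np.array([[f,0,c["cx"]],[0,f,c["cy"]],[0,0,1]])
def rot(q): return R.from_quat(np.roll(q,-1)).as_matrix()
def quat(M): return np.roll(R.from_matrix(M).as_quat(),1)
def cam(name,pose=None):
    """camera: cv-axes rotation world->cam, t, calibration"""
    c=vision.get_calibration(name)
    if name=="wrist":
        T=np.eye(4); T[:3,:3]=rot(pose[1]); T[:3,3]=pose[0]
        V=np.linalg.inv(T@c["hand_eye"])
    else: V=c["view"]
    return C@V[:3,:3],C@V[:3,3],K(c),c["D"]
def proj(P,cm): return cv2.projectPoints(np.atleast_2d(np.float64(P)),cv2.Rodrigues(cm[0])[0],cm[1],cm[2],cm[3])[0][:,0]
def ray(uv,cm):
    p=cv2.undistortPoints(np.float64([[uv]]),cm[2],cm[3])[0,0]
    d=cm[0].T@np.r_[p,1]; return -cm[0].T@cm[1],d/np.linalg.norm(d)
def at_z(uv,cm,z): o,d=ray(uv,cm); return o+d*(z-o[2])/d[2]
def tri(obs):
    A=np.zeros((3,3));b=np.zeros(3);rs=[ray(u,c) for u,c in obs]
    for o,d in rs: M=np.eye(3)-np.outer(d,d);A+=M;b+=M@o
    P=np.linalg.solve(A,b); return P,[round(float(np.linalg.norm((np.eye(3)-np.outer(d,d))@(P-o))),1) for o,d in rs]
def down(yaw): # finger closing line (tool y) at angle: tool x = (cos,sin), z down
    c,s=np.cos(yaw),np.sin(yaw); return quat(np.array([[c,s,0],[s,-c,0],[0,0,-1.]]))
def yaw(): M=rot(ctrl.current_eef_rot()); return np.arctan2(M[1,0],M[0,0])
def snap(fn):
    p=(np.array(ctrl.current_position()),np.array(ctrl.current_eef_rot()))
    im=vision.capture("wrist"); cv2.imwrite(f"pics/{fn}.png",im[:,:,::-1]); np.savez(f"pics/{fn}.npz",p=p[0],q=p[1]); return im
def wcam(fn): z=np.load(f"pics/{fn}.npz"); return cam("wrist",(z["p"],z["q"]))
E
python3 - <<'E'
from h import *
t=cam("top");s=cam("scene")
for n,u,z,v in [("s1",(329,240),65,(212,215)),("s2",(351,236),65,(193,230)),("s3",(377,234),65,(168,245)),("nutL",(220,226),79,(307,173)),("nutR",(265,226),79,(271,190))]:
    print(n,at_z(u,t,z).round(),tri([(u,t),(v,s)]))
print(ctrl.ik([500,100,250],down(0)),yaw())
E
```

```text
s1 [ 521. -188.   65.] (array([ 522.48155739, -184.60427094,   67.70906789]), [3.9, 3.9])
s2 [ 535. -261.   65.] (array([ 537.14501687, -257.92732271,   65.04034099]), [3.7, 3.7])
s3 [ 544. -347.   65.] (array([ 545.85607657, -341.70788753,   69.69549146]), [4.9, 4.9])
nutL [558. 173.  79.] (array([558.16857644, 173.17567845,  65.58641951]), [1.5, 1.5])
nutR [562.  24.  79.] (array([559.09400791,  20.92846598,  75.3166434 ]), [4.5, 4.5])
[ 5.96793627e-02 -4.71627663e-02  1.86116272e+00 -4.44089210e-16
  1.32759270e+00  1.63047569e+00] 0.2568034232341125
```

Run:
```python
from h import *
y=np.pi/2-0.12
ctrl.reach([535,-250,230],down(y)); snap("t1")
ctrl.move_l([505,-290,230],v=250); snap("t2")
ctrl.reach([558,60,230],down(y))
ctrl.reach([558,165,160],down(y)); snap("n1")
ctrl.move_l([530,195,160]); snap("n2")
print(ctrl.current_time_s())
a=[cv2.imread(f"pics/{n}.png") for n in("t1","t2")]
def crop(n,x,y,w,h,k): return cv2.resize(cv2.imread(f"pics/{n}.png")[y:y+h,x:x+w],None,fx=k,fy=k,interpolation=cv2.INTER_CUBIC)
cv2.imwrite("pics/tt.png",np.hstack([cv2.resize(i,(400,300)) for i in a]))
cv2.imwrite("pics/nn.png",np.hstack([cv2.resize(cv2.imread(f"pics/{n}.png"),(400,300)) for n in("n1","n2")]))
cv2.imwrite("pics/all.png",np.vstack([cv2.imread("pics/tt.png"),cv2.imread("pics/nn.png")]))
```

```text
4.85
```

View pics/all.png

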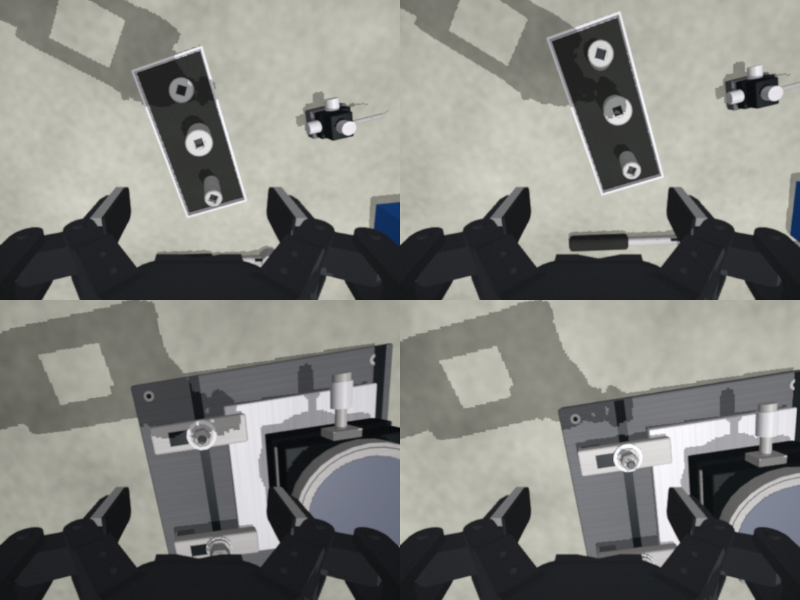

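Top-row views show the sockets from left to right as medium (32), large (38) and small (26). The nut sits at about (201,135)×1.4 in n1 and (227,158)×1.4 in n2. I'll enlarge these.

Run:
```python
import cv2,numpy as np
def crop(n,x,y,w,h,k): return cv2.resize(cv2.imread(f"pics/{n}.png")[y:y+h,x:x+w],None,fx=k,fy=k,interpolation=cv2.INTER_CUBIC)
a=np.hstack([crop("t1",210,90,130,210,3)[:600],crop("t2",250,40,130,210,3)[:600]])
cv2.imwrite("pics/ct.png",a)
b=np.hstack([crop("n1",255,160,56,56,7),crop("n2",290,190,56,56,7)])
cv2.imwrite("pics/cn.png",b);print(a.shape,b.shape)
```

```text
(600, 780, 3) (392, 784, 3)
```

View pics/ct.png

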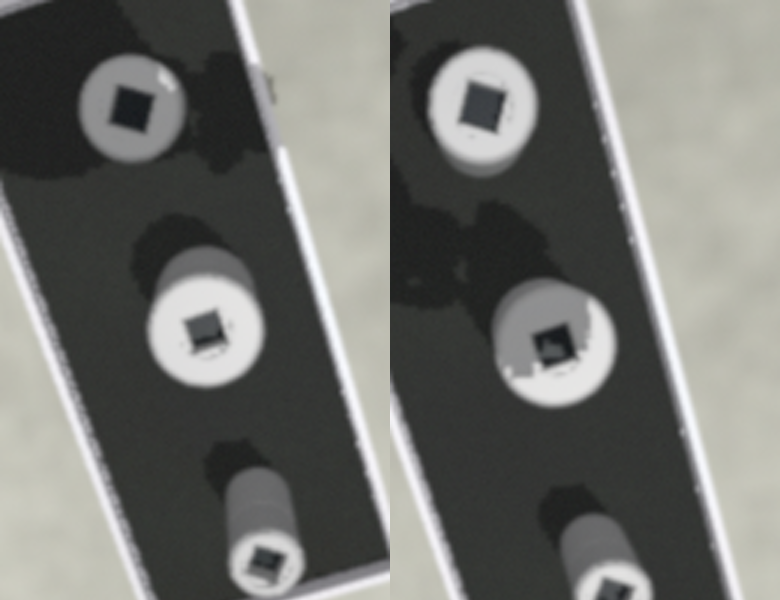

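View pics/cn.png

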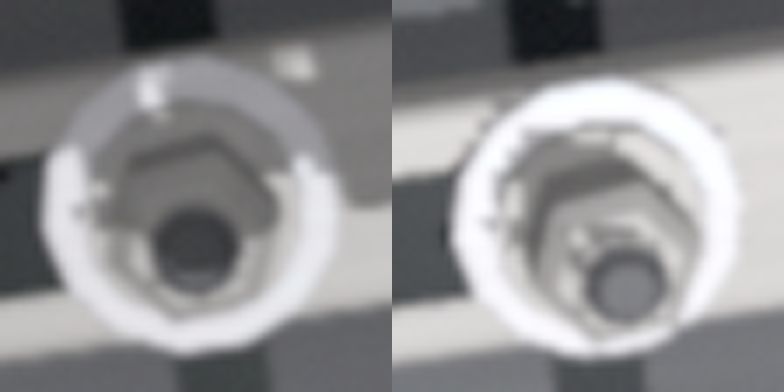

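The nut image shows hex corners spanning about 25 px against a collar of about 41 px, so it looks like the 17 mm hex. The stud tip is at n1 crop (197,250) and n2 crop (234,283). I'll compute this and check it with an overlay.

```bash
cat > pix.py <<'E'
from h import *
def p(x,y,cx,cy,k): return ((cx+.5)/k-.5+x,(cy+.5)/k-.5+y)
E
python3 - <<'E'
from pix import *
t1,t2,n1,n2=[wcam(n) for n in("t1","t2","n1","n2")]
S={}
for n,a,b in [("s1",(132,108),(93,105)),("s2",(206,330),(165,342)),("s3",(267,562),(224,596))]:
    S[n],e=tri([(p(210,90,*a,3),t1),(p(250,40,*b,3),t2)]); print(n,S[n].round(1),e, "z65:",at_z(p(210,90,*a,3),t1,65).round(1),at_z(p(250,40,*b,3),t2,65).round(1))
pa,pb=p(255,160,197,250,7),p(290,190,234,283,7)
N,e=tri([(pa,n1),(pb,n2)]); print("stud",N.round(1),e,at_z(pa,n1,79).round(1),at_z(pb,n2,79).round(1))
t=cam("top");s=cam("scene"); print(proj(N,t),proj(N,s))
# hex corners seen in n1/n2 crops on plane z=73
for k,(cm,o,cs) in {"n1":(n1,(255,160),[(205,140),(180,320),(128,160),(275,205)]),"n2":(n2,(290,190),[(248,178),(203,342),(308,240),(286,325),(148,285)])}.items():
    for c in cs:
        q=at_z(p(*o,*c,7),cm,73)-N; print(k,c,q[:2].round(1),round(float(np.hypot(*q[:2])),1),round(float(np.degrees(np.arctan2(q[1],q[0]))%60),0))
E
```

```text
s1 [ 519.  -184.    64.6] [0.1, 0.1] z65: [ 519.1 -184.    65. ] [ 519.  -183.9   65. ]
s2 [ 533.2 -255.5   69.9] [0.4, 0.4] z65: [ 533.4 -256.9   65. ] [ 533.2 -255.8   65. ]
s3 [ 544.7 -343.9   63.7] [0.1, 0.1] z65: [ 544.6 -343.2   65. ] [ 544.6 -343.4   65. ]
stud [562.6 180.4  74.7] [0.1, 0.1] [562.7 181.5  79. ] [562.  181.9  79. ]
[[217.83380531 224.73926112]] [[310.08104135 170.47205026]]
n1 (205, 140) [ 2.2 11.2] 11.4 19.0
n1 (180, 320) [-2.6 -7.6] 8.1 11.0
n1 (128, 160) [-5.9 10. ] 11.7 1.0
n1 (275, 205) [8.7 3.5] 9.4 22.0
n2 (248, 178) [ 2.6 11. ] 11.3 17.0
n2 (203, 342) [-3.8 -7.1] 8.1 2.0
n2 (308, 240) [8.4 3.2] 9.0 21.0
n2 (286, 325) [ 5.3 -6.2] 8.2 11.0
n2 (148, 285) [-9.2  0.2] 9.2 59.0
```

Nut centre is about (562.6, 181.9). Corner radius is about 9.5 mm, so it's a 17 mm hex and needs the small socket (right end, s3). Corners point to about 14° mod 60. I'll grip s3 at two yaws 90° apart to centre it, then photograph it from the same relative pose as n1 to cancel camera bias.

Run:
```python
from h import *
s3=np.array([544.6,-343.4]); y1=np.pi/2+.14
ctrl.reach([540,100,230],down(y1)); 
ctrl.move_gripper(50,25)
ctrl.reach([*s3,110],down(y1)); ctrl.move_l([*s3,18],v=120,stop_force=15)
print(ctrl.current_position()); ctrl.move_gripper(10,25)
print(ctrl.current_width(),ctrl.current_gripper_force(),ctrl.current_force())
ctrl.move_gripper(50,25); ctrl.move_l([*s3,100],v=200); ctrl.reach([*s3,100],down(.14)); ctrl.move_l([*s3,18],v=120,stop_force=15)
ctrl.move_gripper(10,25); print(ctrl.current_width(),ctrl.current_position(),yaw(),ctrl.current_force())
ctrl.move_gripper(50,25); ctrl.move_l([*s3,146],v=200)
ctrl.reach([s3[0]-4.6,s3[1]-16.9,146],down(np.pi/2-.12)); ctrl.move_gripper(85); snap("c1")
print(ctrl.current_time_s())
n1=np.load("pics/n1.npz");print(n1["p"],n1["q"],ctrl.current_position(),ctrl.current_eef_rot())
a=cv2.imread("pics/c1.png")[150:240,240:330]
cv2.imwrite("pics/cc.png",cv2.resize(a,None,fx=6,fy=6,interpolation=cv2.INTER_CUBIC))
```

```text
[ 545.36179285 -343.93209236   18.86596167]
25.045514642099107 24.597132504422916 [0.32222552 0.08342128 3.21874508]
24.996731390064493 [ 545.57925726 -344.17327938   19.46077845] 0.14006221769369215 [ 0.58668151 -0.50609808  3.57168751]
15.1083
[558.22876855 164.10687832 159.7176342 ] [ 2.42276904e-04  7.48266881e-01  6.63397569e-01 -5.30332291e-04] [ 540.07435189 -360.31500035  146.13695699] [1.22117594e-04 7.48226722e-01 6.63443108e-01 1.24208484e-05]
```

View pics/cc.png

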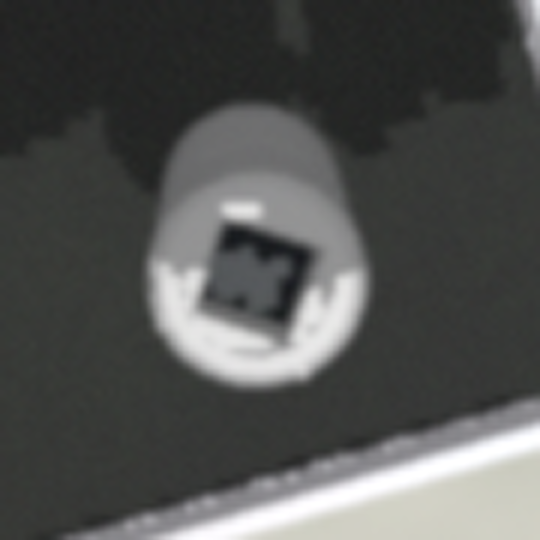

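The socket top circle is centred at crop (258,278), full image (282.6,195.9). The square drive is turned to about -23° in world. The rotational play is about ±9.6°, so a +8° twist should seat it if the square is aligned with the hex.

```bash
cat >> h.py <<'E'
def fine(p,q,v=100,n=2):
    """go to a pose and trim out the steady servo error"""
    p=np.array(p,float); off=np.zeros(3)
    for i in range(n):
        ctrl.move_l(p+off,q,v=v); ctrl.pause(.15); off+=p-np.array(ctrl.current_position())
    return ctrl.move_l(p+off,q,v=v),off
E
python3 - <<'E'
from pix import *
c1=wcam("c1"); m=at_z((282.6,195.9),c1,65)[:2]; known=np.array([545.36,-344.17]); b=known-m
nut=np.array([562.4,181.7])+b; print("bias",b,"nut",nut)
np.save("nut.npy",nut)
y1=np.pi/2+.14; q=down(y1)
ctrl.move_gripper(50,25); ctrl.reach([*known,100],q); _,o=fine([*known,70],q)
ctrl.move_l(np.r_[known,19]+o,v=120); ctrl.move_gripper(10,80); ctrl.pause(.1)
p=np.array(ctrl.current_position()); print("grip",p,ctrl.current_width(),ctrl.current_gripper_force())
off=p[2]-5; np.save("off.npy",off)
ctrl.move_l([*known,140],v=200)
y2=y1+np.radians(8)
ctrl.reach([*nut,150],down(y2)); _,o=fine([*nut,off+88],down(y2))
print("above",ctrl.current_position(),yaw(),ctrl.current_force(),ctrl.current_moment())
hit=ctrl.move_l(np.r_[nut,off+57.5]+o,v=30,stop_force=10)
print(hit,ctrl.current_position(),"mouth z",ctrl.current_position()[2]-off,ctrl.current_force(),ctrl.current_moment(),ctrl.current_width(),ctrl.current_time_s())
snap("d1")
E
```

```text
bias [ 0.86610626 -0.82370003] nut [563.26610626 180.87629997]
grip [ 546.33791877 -344.95645476   20.36439846] 24.364270583872955 78.341878533829
above [563.42454729 180.87277036 103.37945939] 1.8504182072774653 [-1.15025579 -0.37531074 -1.48319035] [-0.02032764  0.04753065 -0.03906662]
False [563.24417712 180.55719682  73.31510291] mouth z 57.950704452067505 [-2.21969605 -3.1531011   4.506161  ] [-0.56293241  0.39913273  0.01174141] 24.27082148530001 23.4
```

Seated first time, with the mouth at 58.0. Now turn clockwise while watching the moment.

Run:
```python
from h import *
nut=np.load("nut.npy"); off=float(np.load("off.npy"))
p=np.array(ctrl.current_position()); y0=yaw(); m0=ctrl.current_moment()[2]
c=np.r_[nut,p[2]-.8]
for i in range(1,17):
    y=y0-.08*i; ctrl.move_l(c,down(y),v=20); ctrl.pause(.1)
    m=ctrl.current_moment()[2]-m0; P=ctrl.current_position()
    print(round(y0-yaw(),3),round(.08*i,2),"mz",round(m,3),"z",round(P[2]-off,2),P[:2].round(2),ctrl.current_force().round(1),round(ctrl.current_time_s(),1))
    if abs(m)>.75: break
```

```text
0.08 0.08 mz -0.082 z 57.92 [563.89 180.64] [-1.5 -2.1  5.1] 23.8
0.16 0.16 mz -0.055 z 57.94 [563.87 180.32] [-1.6 -4.1  5.8] 24.1
0.24 0.24 mz -0.05 z 57.94 [563.71 180.13] [-2.9 -4.8  5.9] 24.5
0.319 0.32 mz -0.002 z 57.97 [563.7  180.04] [-2.6 -4.5  6.3] 24.9
0.399 0.4 mz 0.051 z 57.94 [563.64 180.05] [-1.5 -4.7  6.4] 25.2
0.479 0.48 mz -0.005 z 57.96 [563.65 180.03] [-2.5 -4.5  5.1] 25.6
0.559 0.56 mz 0.001 z 57.95 [563.62 179.98] [-1.8 -5.   6.1] 25.9
0.639 0.64 mz 0.075 z 57.92 [563.59 179.97] [-2.1 -5.3  5.1] 26.2
0.719 0.72 mz -0.023 z 57.96 [563.63 179.97] [-2.1 -4.8  6.2] 26.6
0.799 0.8 mz 0.032 z 57.93 [563.58 179.96] [-2.2 -5.4  6.8] 26.9
0.879 0.88 mz -0.045 z 57.93 [563.59 179.96] [-2.3 -5.2  6.7] 27.3
0.959 0.96 mz 0.007 z 57.94 [563.57 179.95] [-2.2 -4.5  5.7] 27.6
1.039 1.04 mz 0.029 z 57.94 [563.54 179.91] [-2.  -4.6  6.1] 28.0
1.119 1.12 mz 0.026 z 57.93 [563.53 179.91] [-3.  -6.2  6.5] 28.4
1.199 1.2 mz 0.008 z 57.91 [563.48 179.9 ] [-3.1 -5.5  7. ] 28.7
1.279 1.28 mz -0.024 z 57.95 [563.45 179.91] [-2.6 -4.7  6.8] 29.1
```

No torque shows up, so I'll compare pictures from before and after the turn.

Run:
```python
from h import *
snap("d2"); print(ctrl.current_joint_torque(),ctrl.current_moment(),ctrl.current_width(),ctrl.current_gripper_force(),yaw())
a=[cv2.resize(cv2.imread(f"pics/{n}.png")[160:420,120:440],None,fx=1.25,fy=1.25,interpolation=cv2.INTER_CUBIC) for n in("d1","d2")]
cv2.imwrite("pics/dd.png",np.hstack(a))
```

```text
[ 2.36758009e+00 -3.64874697e+01 -2.51106513e+01  1.22046724e+00
 -1.07000001e+00  4.64862707e-03] [-0.98191255  0.43745012  0.05067416] 24.38813732025575 79.00745465769432 0.5714257799733633
```

View pics/dd.png

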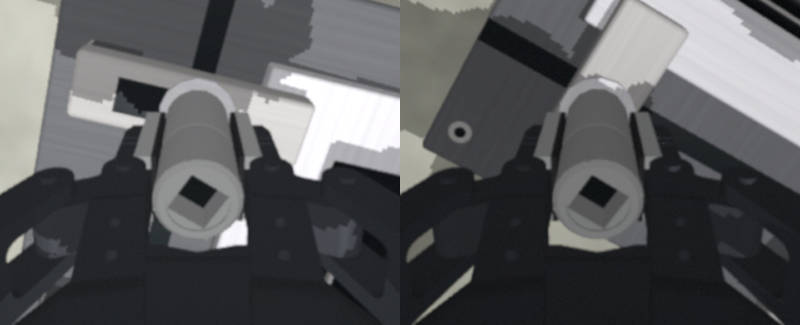

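Run:
```python
from h import *
a=[cv2.resize(cv2.imread(f"pics/{n}.png")[210:360,230:328],None,fx=4,fy=4,interpolation=cv2.INTER_CUBIC) for n in("d1","d2")]
cv2.imwrite("pics/de.png",np.hstack(a))
```

```text
(no output)
```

View pics/de.png

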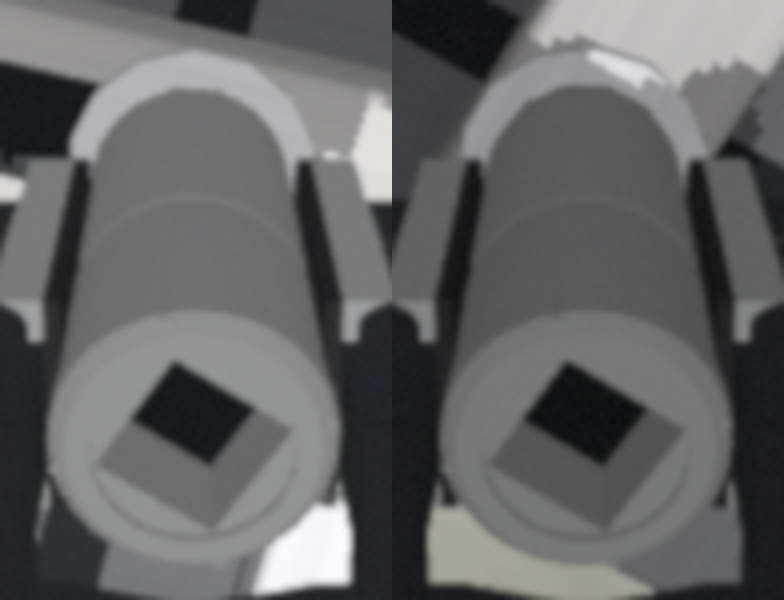

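Run:
```python
from h import *
nut=np.load("nut.npy"); off=float(np.load("off.npy")); y0=yaw(); m0=.012
c=np.r_[nut,73.315-.8]
for i in range(1,10):
    ctrl.move_l(c,down(y0-.06*i),v=20)
    m=ctrl.current_moment()[2]; t6=ctrl.current_joint_torque()[5]; P=ctrl.current_position()
    print(round(y0-yaw(),3),"mz",round(m,3),"t6",round(t6,3),"z",round(P[2]-off,2),P[:2].round(2),ctrl.current_force().round(1),round(ctrl.current_time_s(),1))
    if abs(m)>.6: break
```

```text
0.059 mz -0.021 t6 -0.016 z 57.93 [563.47 179.86] [-3.  -5.2  6.8] 29.4
0.119 mz -0.002 t6 0.048 z 57.94 [563.42 179.86] [-3.1 -4.7  6.4] 29.6
0.18 mz -0.115 t6 -0.037 z 57.94 [563.43 179.87] [-2.7 -5.8  5.6] 29.9
0.24 mz -0.051 t6 -0.049 z 57.93 [563.37 179.88] [-1.4 -5.5  6.8] 30.1
0.3 mz -0.097 t6 -0.092 z 57.93 [563.39 179.93] [-3.1 -5.7  7.4] 30.4
0.36 mz -0.11 t6 -0.06 z 57.93 [563.37 179.91] [-2.2 -5.2  6.9] 30.6
0.42 mz -0.045 t6 -0.023 z 57.92 [563.38 179.98] [-3.  -4.2  6.5] 30.9
0.48 mz -0.022 t6 -0.013 z 57.92 [563.5  180.06] [-2.7 -4.8  6.1] 31.1
0.54 mz -0.02 t6 -0.016 z 57.93 [563.67 180.18] [-2.  -4.4  6.6] 31.4
```

No reaction after 1.8 rad in total. I'll check the lateral play in place, because that shows whether a hex is really inside the hole.

Run:
```python
from h import *
nut=np.load("nut.npy"); c=np.r_[nut,72.5]; q=ctrl.current_eef_rot()
for d in [(1,0),(2,0),(3,0),(0,0),(-1.5,0),(-3,0),(0,0),(0,1.5),(0,3),(0,-2)]:
    ctrl.move_l(c+np.r_[d,0],v=15); print(d,(ctrl.current_position()-np.r_[nut,0]).round(2),ctrl.current_force().round(1),ctrl.current_moment().round(2))
ctrl.move_l(c,v=20); print(ctrl.current_time_s())
```

```text
(1, 0) [ 0.53 -0.68 73.28] [-4.5 -4.1  8.1] [-0.9   0.64 -0.03]
(2, 0) [ 0.66 -0.7  73.26] [-5.8 -4.2  9.6] [-0.93  1.1  -0.12]
(3, 0) [ 0.76 -0.68 73.22] [-8.6 -4.6 10.7] [-0.85  1.35 -0.05]
(0, 0) [ 0.43 -0.7  73.3 ] [-1.7 -4.5  6.6] [-0.88  0.32 -0.04]
(-1.5, 0) [-0.13 -0.49 73.32] [ 1.6 -5.3  5.2] [-0.97 -0.24  0.  ]
(-3, 0) [-0.43 -0.44 73.39] [ 3.4 -5.9  3. ] [-0.89 -0.67  0.01]
(0, 0) [ 0.   -0.44 73.3 ] [-1.8 -5.1  7.9] [-1.04  0.39 -0.05]
(0, 1.5) [-3.000e-02 -2.900e-01  7.325e+01] [-2.3 -8.   7.7] [-1.57  0.42 -0.08]
(0, 3) [-2.000e-02 -1.500e-01  7.328e+01] [ -2.4 -11.1   9.7] [-2.18  0.38 -0.09]
(0, -2) [-2.000e-02 -6.500e-01  7.333e+01] [-1.7 -0.   6.7] [-0.14  0.36 -0.04]
34.5333
```

Play is tight (about ±0.4 mm), so the socket is on the hex. I'll lift off briefly to read the nut's real angle and check whether the socket has turned in the grip.

Run:
```python
from h import *
nut=np.load("nut.npy"); y=yaw(); q=down(y)
snap("d3"); p=np.array(ctrl.current_position()); np.save("seatpos.npy",p)
ctrl.move_l([*p[:2],112],v=120); f=np.array([np.cos(y),np.sin(y)])
ctrl.move_l([*(p[:2]-48*f),112],v=150); ctrl.pause(.1); snap("d4"); print(y,ctrl.current_position(),ctrl.current_moment(),ctrl.current_time_s())
uv=proj([[*nut,73]],wcam("d4"))[0]; print(uv); np.save("uv.npy",uv)
x,yy=np.clip((uv-35).astype(int),0,None)
a=cv2.resize(cv2.imread("pics/d3.png")[210:360,230:328],None,fx=3,fy=3,interpolation=cv2.INTER_CUBIC)
b=cv2.resize(cv2.imread("pics/d4.png")[yy:yy+75,x:x+75],None,fx=6,fy=6,interpolation=cv2.INTER_CUBIC)
print(x,yy,a.shape,b.shape); cv2.imwrite("pics/df.png",np.hstack([a,b]))
```

```text
0.03188572849698602 [516.52445456 179.02187056 112.21370764] [-0.03125046 -0.00234458  0.00805141] 35.6833
[278.64707032 158.61521331]
243 123 (450, 294, 3) (450, 450, 3)
```

View pics/df.png

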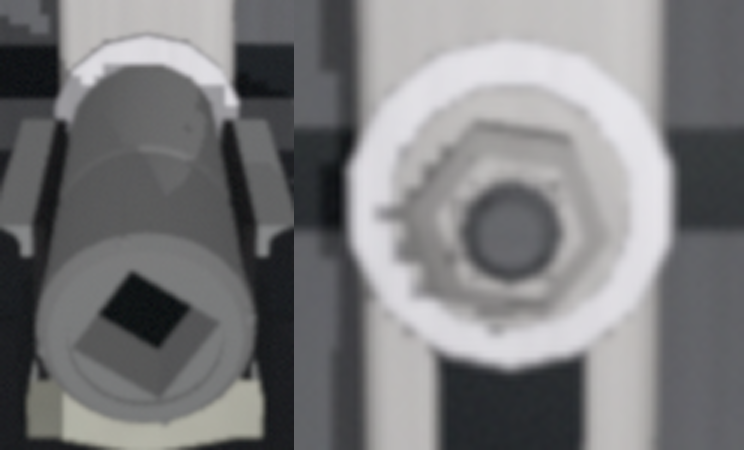

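The left panel shows the socket hasn't slipped in the grip. The right panel shows hex corners at crop (186,122), (276,133), (316,235) and (256,310), which puts the flats at about -6° against -22° before. That is about -8° relative to the strap, i.e. a nut angle of about 1.19 rad, so it has turned up to the stop. I'll reseat at the same yaw and press clockwise a little more.

Run:
```python
from h import *
nut=np.load("nut.npy"); off=float(np.load("off.npy")); y=0.0319; p0=np.load("seatpos.npy")
ctrl.move_l([*p0[:2],112],down(y),v=150); _,o=fine([*p0[:2],off+88],down(y),n=2)
hit=ctrl.move_l(np.r_[p0[:2],off+57.0]+o,v=30,stop_force=12)
print(hit,ctrl.current_position()[2]-off,ctrl.current_force().round(1),ctrl.current_time_s())
if ctrl.current_position()[2]-off<59.5:
    c=np.r_[p0[:2],off+57]+o
    for i in range(1,8):
        ctrl.move_l(c,down(y-.05*i),v=20); m=ctrl.current_moment(); P=ctrl.current_position()
        print(i,"yaw err",round(yaw()-(y-.05*i),4),m.round(3),round(ctrl.current_joint_torque()[5],3),round(P[2]-off,2),(P[:2]-p0[:2]).round(2),ctrl.current_force().round(1))
        if abs(m[2])>.3: break
print(ctrl.current_time_s(),ctrl.current_gripper_force()); snap("d5")
```

```text
False 57.96551003723925 [-2.8 -1.4  5.9] 38.3833
1 yaw err 0.0012 [-0.422  0.398 -0.021] -0.011 57.93 [ 0.39 -0.21] [-1.8 -2.4  5.4]
2 yaw err 0.0015 [-0.441  0.356  0.039] 0.01 57.93 [ 0.57 -0.33] [-1.6 -2.2  5.4]
3 yaw err 0.0015 [-0.492  0.406 -0.01 ] 0.018 57.92 [ 0.39 -0.43] [-1.6 -2.6  5.7]
4 yaw err 0.0016 [-0.56   0.392 -0.013] 0.021 57.93 [ 0.25 -0.48] [-2.6 -1.7  6.5]
5 yaw err 0.0016 [-0.54   0.567 -0.052] 0.015 57.93 [ 0.1  -0.57] [-2.9 -2.2  5.9]
6 yaw err 0.0016 [-0.585  0.573 -0.038] 0.009 57.92 [-0.03 -0.57] [-3.1 -2.9  6.7]
7 yaw err 0.0019 [-0.565  0.579  0.011] 0.065 57.95 [-0.08 -0.53] [-4.  -2.4  7. ]
40.1333 79.91042891750112
```

I'll verify once more numerically: same lifted viewpoint, with all nut pictures rectified onto the hex's top plane in station axes for a direct angle comparison.

Run:
```python
from h import *
nut=np.load("nut.npy"); y=yaw(); p=np.array(ctrl.current_position()); np.save("seat2.npy",np.r_[p,y])
ctrl.move_l([*p[:2],112],v=150)
ctrl.move_l([516.0,179.9,112],down(.0319),v=150); ctrl.pause(.1); snap("d6"); print(ctrl.current_position(),yaw(),ctrl.current_time_s())
a=.0319; n=280; sc=7.; g=(np.arange(n)-n/2)/sc
X,Y=np.meshgrid(g,-g)    # image right = station x, up = station y
P=np.stack([nut[0]+X*np.cos(a)-Y*np.sin(a),nut[1]+X*np.sin(a)+Y*np.cos(a),0*X+73],-1).reshape(-1,3)
out=[]
for k in("n1","n2","d4","d6"):
    uv=proj(P,wcam(k)).reshape(n,n,2).astype(np.float32)
    im=cv2.remap(cv2.imread(f"pics/{k}.png"),uv[...,0],uv[...,1],cv2.INTER_CUBIC); np.save(f"pics/r_{k}.npy",im)
    out.append(cv2.convertScaleAbs(im,alpha=1.2,beta=-30))
cv2.imwrite("pics/rect.png",np.vstack([np.hstack(out[:2]),np.hstack(out[2:])]))
```

```text
[516.89273662 179.91246067 111.92743837] 0.030767668217238326 41.25
```

View pics/rect.png

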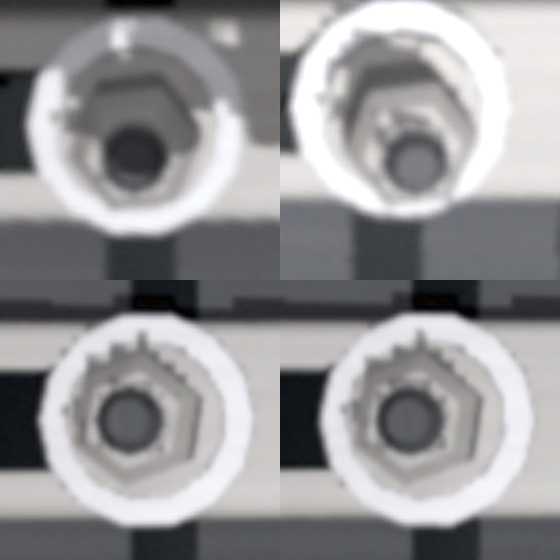

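The initial views (top row) show flats at about -20° to the strap, and both later views (bottom row) show them clearly elsewhere, near -3° to -6° mod 60. I'll fit the hex numerically for precision.

Run:
```python
import numpy as np,cv2
from scipy.ndimage import map_coordinates as mc
sc=7.;n=280
for k in("n1","n2","d4","d6"):
    g=cv2.GaussianBlur(cv2.cvtColor(np.load(f"pics/r_{k}.npy"),cv2.COLOR_BGR2GRAY).astype(np.float32),(0,0),3)
    gx,gy=cv2.Sobel(g,5,1,0),-cv2.Sobel(g,5,0,1)
    c0={"n1":(135,135),"n2":(135,140),"d4":(135,140),"d6":(130,138)}[k]
    res=[]
    for a in (7.3,7.8,8.3,8.6):
     t=np.linspace(-.45,.45,13)*a*1.155
     for th in np.arange(0,60,1.):
      A=np.radians(th+60*np.arange(6))[:,None]
      ux,uy=np.cos(A),np.sin(A); x=a*ux-t*uy; y=a*uy+t*ux
      for dx in np.arange(-16,17,2.):
       for dy in np.arange(-20,21,2.):
        P=np.array([(c0[1]+dy-y*sc).ravel(),(c0[0]+dx+x*sc).ravel()])
        v=(mc(gx,P,order=1).reshape(6,-1)*ux+mc(gy,P,order=1).reshape(6,-1)*uy).mean(1)
        res.append((np.sort(np.abs(v))[1:].mean(),th,a,c0[0]+dx,c0[1]+dy))
    res.sort(reverse=True); best=[]
    for r in res:
        if all(abs((r[1]-b[1]+30)%60-30)>6 for b in best): best.append(r)
        if len(best)==3: break
    print(k,[tuple(round(float(v),1) for v in b) for b in best])
```

```text
n1 [(28.4, 41.0, 8.6, 135.0, 145.0), (28.2, 33.0, 7.3, 147.0, 139.0), (27.4, 22.0, 7.8, 123.0, 133.0)]
n2 [(35.9, 39.0, 7.3, 143.0, 136.0), (34.2, 32.0, 7.3, 143.0, 136.0), (33.8, 46.0, 7.3, 143.0, 136.0)]
d4 [(34.9, 49.0, 7.3, 131.0, 120.0), (33.3, 8.0, 7.3, 125.0, 120.0), (32.3, 15.0, 7.3, 123.0, 120.0)]
d6 [(39.1, 49.0, 7.3, 132.0, 118.0), (36.5, 42.0, 7.3, 132.0, 118.0), (36.2, 56.0, 7.3, 132.0, 118.0)]
```

Run:
```python
import numpy as np,cv2
A,B=[cv2.cvtColor(np.load(f"pics/r_{k}.npy"),cv2.COLOR_BGR2GRAY) for k in("d4","d6")]
m=np.zeros_like(A); cv2.circle(m,(135,140),68,255,-1); cv2.circle(m,(130,140),33,0,-1)
for th in(-20,-10,-5,0,5,10,20):
    t=np.radians(th); c,s=np.cos(t),np.sin(t); W=np.float32([[c,-s,135-c*135+s*140],[s,c,140-s*135-c*140]])
    try:
        r,W=cv2.findTransformECC(A,B,W,cv2.MOTION_EUCLIDEAN,(3,200,1e-6),m,5); print(th,round(r,4),np.degrees(np.arctan2(W[1,0],W[0,0])))
    except cv2.error as e: print(th,"fail")
```

```text
-20 0.9505 -0.3297099
-10 0.9512 -0.125337
-5 0.9502 -0.85068077
0 0.9502 -0.22832084
5 0.951 -0.85913134
10 0.951 -0.3720298
20 0.9501 -0.1741212
```

The nut did not move (<1°) over the last 0.35 rad, so it is at its stop. Now I'll reseat and press clockwise in small steps to feel the stop.

Run:
```python
from h import *
off=float(np.load("off.npy")); s=np.load("seat2.npy"); y=s[3]; p0=s[:3]
ctrl.move_l([*p0[:2],112],down(y),v=150); _,o=fine([*p0[:2],off+88],down(y),n=2)
hit=ctrl.move_l(np.r_[p0[:2],off+57.0]+o,v=30,stop_force=12)
print(hit,ctrl.current_position()[2]-off,ctrl.current_force().round(1),ctrl.current_time_s())
if ctrl.current_position()[2]-off<59.5:
    c=np.r_[p0[:2],off+57]+o
    for i in range(1,9):
        ctrl.move_l(c,down(y-.04*i),v=20)
        M=np.mean([ctrl.current_moment() for _ in range(5)],0); P=ctrl.current_position()
        print(i,round(yaw()-(y-.04*i),4),M.round(3),round(P[2]-off,2),(P[:2]-p0[:2]).round(2),ctrl.current_force().round(1))
        if abs(M[2])>.3: break
print(ctrl.current_time_s(),ctrl.current_gripper_force(),ctrl.current_q()[5]); snap("d7")
# turn of the drive square in the tool view since d1
f=[cv2.cvtColor(cv2.imread(f"pics/{k}.png"),7)[275:355,238:318] for k in("d1","d2","d3","d5","d7")]
for b in f[1:]:
    W=np.eye(2,3,dtype=np.float32); r,W=cv2.findTransformECC(f[0],b,W,cv2.MOTION_AFFINE,(3,200,1e-6),None,3); print(round(r,3),W.round(2).tolist())
```

```text
True 58.45302828211015 [-0.4  0.6  3.6] 43.8167
1 0.0002 [-0.224  0.64   0.063] 58.17 [ 0.04 -0.09] [-3.4 -1.1  6.5]
2 0.0006 [-0.142  0.638  0.086] 58.07 [-0.01 -0.1 ] [-3.5 -1.6  7.4]
3 0.0004 [-0.194  0.552  0.107] 57.97 [-0.04 -0.09] [-3.7 -0.5  7.3]
4 0.0006 [-0.227  0.568  0.111] 57.95 [-0.06 -0.05] [-3.1 -1.4  6.3]
5 0.0008 [-0.203  0.606  0.175] 57.94 [-0.06 -0.05] [-3.9 -1.6  7.1]
6 -0.0 [-0.22   0.592 -0.046] 57.93 [-0.07 -0.03] [-3.3 -0.2  6.4]
7 0.0004 [-0.212  0.577  0.107] 57.92 [-0.09 -0.03] [-2.1 -1.3  6.7]
8 0.0001 [-0.149  0.611  0.058] 57.94 [-0.04 -0.03] [-2.9 -0.9  7. ]
45.8167 81.03132100019138 2.3976598247323238
0.691 [[1.0399999618530273, -0.11999999731779099, 2.700000047683716], [0.18000000715255737, 0.7300000190734863, 1.6799999475479126]]
0.865 [[1.0199999809265137, -0.05000000074505806, 1.309999942779541], [0.12999999523162842, 0.8799999952316284, -0.8999999761581421]]
0.936 [[1.0099999904632568, -0.009999999776482582, 0.5], [0.07000000029802322, 0.9300000071525574, -0.33000001311302185]]
0.775 [[1.0, -0.05000000074505806, 1.590000033378601], [0.05999999865889549, 0.9599999785423279, -1.0399999618530273]]
```

Run:
```python
from h import *
for k in("d1","d2","d3","d4","d5","d6","d7"):
    g=cv2.cvtColor(cv2.resize(cv2.imread(f"pics/{k}.png")[285:350,245:312],None,fx=4,fy=4,interpolation=cv2.INTER_CUBIC),cv2.COLOR_BGR2GRAY)
    # rim face is brighter than the hole: median rim level vs hole
    lev=np.median(g[20:35,100:160]); 
    for f in (.6,.85):
        m=((g<f*lev)*255).astype(np.uint8)
        cs=[c for c in cv2.findContours(m,cv2.RETR_EXTERNAL,2)[0] if cv2.contourArea(c)>1500 and abs(c[:,0].mean(0)-[134,125]).max()<60]
        for c in cs: 
            ap=cv2.approxPolyDP(c,8,True)[:,0]; print(k,f,int(lev),int(cv2.contourArea(c)),ap.tolist())
```

```text
d1 0.6 144 6895 [[114, 63], [73, 122], [151, 166], [193, 109]]
d1 0.85 144 17433 [[114, 60], [39, 164], [153, 228], [229, 129]]
d2 0.6 117 7064 [[114, 63], [73, 122], [153, 166], [194, 110]]
d2 0.85 117 17581 [[114, 60], [39, 163], [153, 230], [229, 129]]
d3 0.6 119 6993 [[115, 63], [73, 121], [154, 165], [193, 109]]
d3 0.85 119 17579 [[115, 60], [39, 163], [153, 233], [230, 130]]
d4 0.6 115 6898 [[114, 64], [73, 121], [153, 165], [193, 110]]
d4 0.85 115 17445 [[113, 61], [39, 164], [152, 230], [229, 129]]
d5 0.6 119 6986 [[115, 63], [73, 121], [154, 165], [193, 108]]
d5 0.85 119 17588 [[114, 60], [38, 165], [153, 234], [230, 130]]
d6 0.6 115 6887 [[114, 64], [73, 121], [153, 165], [194, 111]]
d6 0.85 115 17457 [[116, 60], [39, 164], [153, 234], [230, 130]]
d7 0.6 120 6961 [[115, 63], [73, 121], [154, 165], [193, 108]]
d7 0.85 120 17509 [[115, 60], [38, 164], [153, 229], [229, 129]]
```

Run:
```python
from h import *
nut=np.load("nut.npy"); y=yaw(); p=np.array(ctrl.current_position()); np.save("seat3.npy",np.r_[p,y])
ctrl.move_l([*p[:2],112],v=150)
ctrl.move_l([516.0,179.9,112],down(.0319),v=150); ctrl.pause(.1); snap("d8"); print(ctrl.current_position(),ctrl.current_time_s())
a=.0319; n=280; sc=7.; g=(np.arange(n)-n/2)/sc; X,Y=np.meshgrid(g,-g)
R_={}
for z,k in [(z,k) for z in(73,) for k in("n1","n2","d4","d6","d8")]:
    P=np.stack([nut[0]+X*np.cos(a)-Y*np.sin(a),nut[1]+X*np.sin(a)+Y*np.cos(a),0*X+z],-1).reshape(-1,3)
    uv=proj(P,wcam(k)).reshape(n,n,2).astype(np.float32)
    R_[k]=cv2.cvtColor(cv2.remap(cv2.imread(f"pics/{k}.png"),uv[...,0],uv[...,1],cv2.INTER_CUBIC),7).astype(np.float32); np.save(f"pics/r_{k}.npy",R_[k])
c={"n1":(133,133),"n2":(132,140),"d4":(134,140),"d6":(134,140),"d8":(134,140)}
phi=np.radians(np.arange(0,360,2))
for k,im in R_.items():
    G=cv2.GaussianBlur(im,(0,0),1.5); row=[]
    for r in np.arange(6.5,10.6,.5):
        v=cv2.remap(G,(c[k][0]+r*sc*np.cos(phi)).astype(np.float32)[None],(c[k][1]-r*sc*np.sin(phi)).astype(np.float32)[None],1)[0]
        h=(v*np.exp(-6j*phi)).mean(); row.append((round(float(r),1),round(abs(h),1),int(np.degrees(-np.angle(h)*-1)/6%60)))
    print(k,row)
for u,v in(("d4","d6"),("d6","d8")):
    m=np.zeros((n,n),np.uint8); cv2.circle(m,(134,140),70,255,-1); cv2.circle(m,(130,140),33,0,-1)
    W=np.eye(2,3,dtype=np.float32); r,W=cv2.findTransformECC(R_[u],R_[v],W,cv2.MOTION_EUCLIDEAN,(3,200,1e-6),m,5); print(u,v,round(r,3),np.degrees(np.arctan2(W[1,0],W[0,0])),W[:,2])
    for th in(-20,-15,-10,-5,0,5,10,15,20):
        Rm=cv2.getRotationMatrix2D((134,140),th,1); B=cv2.warpAffine(R_[u],Rm,(n,n)); mm=np.zeros((n,n),np.uint8); cv2.circle(mm,(134,140),66,1,-1); cv2.circle(mm,(130,140),33,0,-1); print(th,round(float(np.corrcoef(B[mm>0],R_[v][mm>0])[0,1]),3),end=" ")
    print()
```

```text
[516.25804807 179.83603554 111.82452769] 47.25
n1 [(6.5, np.float64(4.9), 32), (7.0, np.float64(4.1), 33), (7.5, np.float64(2.6), 36), (8.0, np.float64(1.8), 40), (8.5, np.float64(1.6), 38), (9.0, np.float64(1.7), 35), (9.5, np.float64(1.1), 34), (10.0, np.float64(0.4), 18), (10.5, np.float64(1.5), 11)]
n2 [(6.5, np.float64(1.2), 18), (7.0, np.float64(0.8), 59), (7.5, np.float64(2.4), 53), (8.0, np.float64(2.4), 51), (8.5, np.float64(1.0), 39), (9.0, np.float64(2.7), 26), (9.5, np.float64(3.2), 21), (10.0, np.float64(2.7), 15), (10.5, np.float64(2.9), 8)]
d4 [(6.5, np.float64(5.0), 37), (7.0, np.float64(3.5), 37), (7.5, np.float64(1.2), 33), (8.0, np.float64(0.3), 31), (8.5, np.float64(0.4), 41), (9.0, np.float64(0.7), 7), (9.5, np.float64(2.0), 9), (10.0, np.float64(1.6), 10), (10.5, np.float64(0.6), 7)]
d6 [(6.5, np.float64(4.3), 39), (7.0, np.float64(3.2), 38), (7.5, np.float64(1.2), 37), (8.0, np.float64(0.4), 35), (8.5, np.float64(0.6), 33), (9.0, np.float64(0.8), 19), (9.5, np.float64(2.8), 13), (10.0, np.float64(3.0), 12), (10.5, np.float64(1.7), 11)]
d8 [(6.5, np.float64(4.3), 40), (7.0, np.float64(3.1), 39), (7.5, np.float64(1.1), 38), (8.0, np.float64(0.4), 39), (8.5, np.float64(0.7), 39), (9.0, np.float64(0.4), 13), (9.5, np.float64(2.5), 11), (10.0, np.float64(2.7), 12), (10.5, np.float64(1.6), 12)]
d4 d6 0.955 -0.14965525 [-0.02777787  0.0410549 ]
-20 0.679 -15 0.74 -10 0.821 -5 0.904 0 0.945 5 0.91 10 0.823 15 0.731 20 0.658 
d6 d8 0.98 0.38626033 [ 1.0440303 -0.76369  ]
-20 0.644 -15 0.72 -10 0.827 -5 0.932 0 0.971 5 0.913 10 0.81 15 0.714 20 0.649
```

The nut holds the same angle, about -8° relative to the strap (≡1.2 rad, the tight angle), through two further pushes. It came from about -20°, so it is tight. I'll reseat one hex flat (60°) back, well centred, press clockwise once more, and hold.

Run:
```python
from h import *
off=float(np.load("off.npy")); y=np.load("seat3.npy")[3]+np.pi/3; p0=np.array([563.4,180.3])
ctrl.move_l([*p0,112],down(y),v=150); _,o=fine([*p0,off+88],down(y),v=150,n=2)
hit=ctrl.move_l(np.r_[p0,off+57.0]+o,v=40,stop_force=20)
print(hit,ctrl.current_position()[2]-off,ctrl.current_force().round(1),ctrl.current_time_s())
c=np.r_[p0,off+56.5]+o
for i in range(1,13):
    ctrl.move_l(c,down(y-.04*i),v=30); M=ctrl.current_moment(); P=ctrl.current_position()
    print(i,round(yaw()-(y-.04*i),4),M.round(3),round(ctrl.current_joint_torque()[5],3),round(P[2]-off,2),(P[:2]-p0).round(2),ctrl.current_force().round(1),round(ctrl.current_time_s(),1))
    if M[2]>.3 or ctrl.current_time_s()>56: break
print(ctrl.current_time_s(),ctrl.current_gripper_force(),ctrl.current_q()[5])
```

```text
True 62.187877836856465 [0.2 0.3 1. ] 49.4833
1 -0.0002 [-0.485  1.274 -0.091] -0.077 59.65 [ 0.36 -0.4 ] [-6.9 -3.1 16.3] 49.8
2 -0.0002 [-0.608  1.141 -0.049] -0.041 59.43 [ 0.31 -0.43] [-6.2 -3.6 15.5] 50.1
3 -0.0003 [-0.566  1.061 -0.111] -0.069 59.16 [ 0.26 -0.42] [-6.1 -3.1 15.2] 50.3
4 -0.0004 [-0.476  0.933 -0.091] -0.068 58.82 [ 0.21 -0.45] [-5.5 -2.9 12.8] 50.6
5 -0.0003 [-0.405  0.659 -0.101] -0.055 58.02 [ 0.12 -0.46] [-4.3 -2.3  9.7] 50.8
6 -0.0002 [-0.468  0.596 -0.055] -0.043 57.91 [ 0.09 -0.52] [-3.3 -1.7  8.8] 51.1
7 -0.0001 [-0.482  0.624 -0.072] -0.023 57.89 [ 0.13 -0.5 ] [-3.6 -3.2  9.4] 51.3
8 -0.0001 [-0.459  0.586 -0.06 ] -0.028 57.89 [ 0.23 -0.49] [-3.3 -2.3  8.9] 51.6
9 -0.0001 [-0.402  0.526 -0.032] -0.023 57.92 [ 0.37 -0.42] [-2.4 -2.8  8.4] 51.8
10 -0.0002 [-0.394  0.48   0.031] -0.032 57.91 [ 0.47 -0.36] [-3.  -1.6  6.8] 52.1
11 -0.0002 [-0.389  0.407 -0.039] -0.035 57.92 [ 0.58 -0.25] [-1.6 -1.8  8.8] 52.3
12 -0.0001 [-0.354  0.417 -0.025] -0.002 57.91 [ 0.59 -0.27] [-2.7 -1.8  8. ] 52.6
52.5833 84.83979093027301 1.8312199591852178
```

Run:
```python
from h import *
off=float(np.load("off.npy")); y=yaw(); P0=np.array(ctrl.current_position()); c=np.r_[563.2,181.0,P0[2]-1.5]
L=[]
for i in range(1,15):
    ctrl.move_l(c,down(y-.04*i),v=30); M=ctrl.current_moment(); P=ctrl.current_position(); L.append(M[2])
    print(i,round(yaw()-(y-.04*i),4),M.round(3),round(ctrl.current_joint_torque()[5],3),round(P[2]-off,2),P[:2].round(2),ctrl.current_force().round(1),round(ctrl.current_time_s(),1))
    if M[2]>.25: break
```

```text
1 0.0003 [-0.735  0.434 -0.007] 0.001 57.92 [563.85 180.09] [-3.2 -3.1  7.7] 52.8
2 0.0003 [-0.745  0.503 -0.02 ] 0.001 57.91 [563.73 180.01] [-2.4 -3.6  9.2] 53.1
3 0.0002 [-0.762  0.556 -0.002] 0.008 57.9 [563.59 179.93] [-1.7 -3.9  8.7] 53.3
4 0.0003 [-0.776  0.554  0.024] -0.003 57.9 [563.45 179.95] [-2.5 -3.7  9.6] 53.6
5 0.0003 [-0.783  0.649 -0.031] 0.002 57.91 [563.38 179.9 ] [-4.2 -3.8  9.2] 53.8
6 0.0006 [-0.767  0.624 -0.002] 0.058 57.86 [563.27 179.92] [-3.7 -3.2 10. ] 54.1
7 0.0008 [-0.699  0.645  0.124] 0.117 57.89 [563.26 179.9 ] [-3.3 -3.6 10.5] 54.3
8 0.0009 [-0.781  0.714  0.152] 0.132 57.91 [563.28 179.93] [-4.1 -3.7  9.9] 54.6
9 0.001 [-0.75   0.693  0.133] 0.172 57.91 [563.24 179.95] [-3.4 -3.3  9.1] 54.8
10 0.0008 [-0.756  0.707  0.13 ] 0.104 57.88 [563.22 179.92] [-4.3 -2.8 10.3] 55.1
11 0.001 [-0.721  0.702  0.117] 0.17 57.86 [563.18 179.95] [-3.9 -2.9  9.4] 55.3
12 0.0009 [-0.737  0.713  0.112] 0.151 57.88 [563.21 179.96] [-4.  -4.1 10.1] 55.6
13 0.0001 [-0.752  0.74  -0.092] -0.036 57.88 [563.17 179.94] [-3.1 -3.6  9.4] 55.8
14 0.0006 [-0.735  0.745  0.04 ] 0.076 57.92 [563.24 179.98] [-3.6 -3.7 10.4] 56.1
```

Run:
```python
from plant import ctrl, vision
ctrl.pause(.3); print(ctrl.current_position(),ctrl.current_gripper_force(),ctrl.current_force(),ctrl.current_time_s()); print(ctrl.close_job())
```

```text
[563.17823818 179.97406652  73.24894248] 84.93536808528006 [-3.41645779 -3.81363822  9.67882171] 56.3833
the job is handed in; nothing more can be done
None
```

I handed the job in at 56.4 s with the 26 mm socket still gripped (85 N) and fully down on the left-hand 17 mm nut (mouth at about 58 mm); the nut looks tight, at about 1.2 rad in the pictures and unchanged by two further pushes, but I never felt a firm stop: torque peaked at only about 0.17 N m and the socket turned well past where the stop should hold it.

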